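# Zero the turn-angle gauge

## Robot

A 7-joint arm with a two-finger parallel gripper is mounted at the origin on the work surface. World frame = base frame: x ahead of the robot, y to its left, z up, the work surface at z = 0. Lengths are in m, angles in rad, forces in N, time in s.
With the tool pointing down it reaches from about 0.4 to 0.85 m from the base axis. Payload 4.5 kg.
Tool frame: the origin (TCP) lies where the fingers leave the gripper's body, on its centre line; the fingertips stand 64 mm ahead of it and the grasp point (between the pads) lies 45 mm ahead of it; z points along the fingers, y is the direction in which the jaws open and shut (so a half turn about z gives the same grasp; the last joint's range is limited). The gripper opens to 88 mm and grips with 3 to 60 N. Pads are 18 mm wide; open, the fingers measure 123 mm over their backs; the gripper's body (75 mm by 187 mm) begins 45 mm behind the grasp point.
Start: joints at [1.245, 0.689, -0.195, 1.565, 0.157, 0.902, -0.215], TCP at [0.22, -0.585, 0.303] pointing down, gripper open.
Joint ranges: [-3.01, 3.01], [-0.46, 2.08], [-1.47, 1.51], [0.13, 2.56], [-1, 4.14], [0.04, 2.09], [-2.66, 2.66]. Speed limits (rad/s): [2.57, 2.57, 3.14, 3.14, 3.14, 3.14, 3.14].

## Interface

Orientations are given as a unit quaternion [x, y, z, w].
In Python, from plant import monitor, snapshot, workorder, finder gives the robot as it stands.
- The arm moves only by the tool carry_out, never from a script. Its argument "motion" is one flat list of numbers, 6 for each row, row after row: the shift along the tool's x, y, z in cm, then the turn, a rotation vector about the tool's x, y, z in rad. In form: [x, y, z, rx, ry, rz, x, y, z, rx, ry, rz, ...]. A call has 1 to 8 rows; each row shifts and turns the commanded pose from where the row before left it, along the tool's axes as they then stand; what a row does not reach is not made up. A row lasts 1/8 s, in which the tool goes at most 62.5 mm and 10.7 degrees, less where a joint would pass 70% of its speed; a pose out of reach is approached as far as the arm can. A call with a gripper value outside its range is refused whole. "hand" is the finger opening in cm, from 0 to 8.81, set as the call begins (left out, the last holds). The fingers move at their own pace and stop on an object; "grip_force" is the grip in N (left out, the last holds). Time passes only in rows, so rows that do not move let the fingers close. It gives the time, the measured TCP pose, the force and the opening at its end, in the units of the state.
- monitor.get_state(): the state, without advancing time (a new reading comes with each control period).
- snapshot(name): name is "scene" or "top"; returns a dict with "frame" (480x640x3 uint8, red, green, blue), "range_z" (480x640 float32, m along the optical axis (not along the pixel's ray), 0 where there is no reading), "fx", "fy", "cx", "cy" (pixels), "rvec" (rotation vector, rad) and "tvec" (3), from world to camera coordinates, as OpenCV has them. Camera axes: x right, y down, z forward; pixel columns grow to the right and rows downward; lengths in m; the calibration is good to about 2 mm. A picture is of the moment at which its call begins.
- workorder.finish_job(): hands the job in, once; it reports no verdict.
Trained networks look in a picture, given as the dict that the camera call returned (one of the last four; its "shot" number tells which), for a name from the list of things; names that differ only in an ending like _2 or _b are one class to them, and where a whole thing is asked for, a point or a joint stands for the part that bears it (a point fixed in the world has none). Each returns a list of dicts, best first, with "p" (0 to 1); they miss things now and then, are a little off and sometimes report something else, mostly with a low value. They report only what shows in the picture. A call takes as long as a camera call. They do not tell look-alikes from the thing itself.
- finder.masks_of(picture, thing): "pixels" (480x640 bool, what is visible of it) and "extent" ([left, top, right, bottom] in pixels, round what is visible of it).
The state is a dict: "clock": time; "q": joint angles; "qd": joint speeds; "joint_torque": joint torques, N m; "tool_pos": TCP position; "eef_rot": TCP orientation; "contact_force": force on the tool from outside, world axes, zero at the start; "moment": the same for the moment, N m; "opening": opening from 0.0 (shut) to 1.0 (fully open).
Only numpy, scipy, OpenCV 4.12 (cv2) and the standard library are available. Lean on these libraries where they do the work, as an engineer would, in place of code of your own. Each camera call takes 0.05 s, during which the arm holds its last target. There are 200 camera calls.

## Task

Push the lever of the turn-angle gauge around its arc until its pointer stands on the long mark of the scale and leave it there, then push the zero button on the small box all the way down and let it come back up. Press the button only while the pointer is on the long mark, and leave the loose parts on the counter where they lie.

Things in the scene. Friction and masses are not known exactly. Their poses are not given: they have to be found in the camera images.
- gauge: Turn-angle gauge fixed to the counter: a round grey base 224 mm in diameter with three small feet reaching to 135 mm from its axis. Origin: on its vertical axis, at counter height. Its x axis is the direction in which the lever points at joint value 0. On it lies the white scale disc (220 mm diameter, top 36 mm above the counter) and above that the lever ring turns (90 mm diameter, 38 to 55 mm above the counter, with a 13 mm square drive in its middle up to 64 mm).
- ring (a joint): Angle of the lever ring about the gauge's vertical axis in rad, relative to the gauge's x axis; positive is counterclockwise seen from above; stops at -1.5 and 1.5. The ring starts clockwise of the long mark, so it has to be pushed counterclockwise by about 0.65 to 2.25 rad. It turns against steady friction (about 3 to 4 N at the post), has no spring and stays where it is left.
- post_top (a point): Top centre of the upright black post on the lever, the part to push: 14 mm in diameter, 70 mm from the gauge's axis, standing clear from 49 to 101 mm above the counter. The lever under it is a flat steel bar 14 mm wide whose top is 49 mm above the counter.
- pointer_tip (a point): Outer end of the lever's pointer, a 4 mm wide dark steel finger beyond the post, 85 mm from the gauge's axis and 43 mm above the counter.
- long_mark (a point): Inner end of the long black mark on the scale, in the middle of its width, 85 mm from the gauge's axis and 37 mm above the counter. The long mark is 24 mm long (radially) and 7 mm wide; four short thin marks (10 mm by 2 mm) stand on each side of it, 15 degrees apart. The scale is fixed during the work, but stands at a different angle on the gauge each time.
- zero (a joint): Travel of the zero button in m: 0 up, 0.006 fully down. It has a spring; fully down takes about 5 N, and it comes back up when let go.
- zero_top (a point): Centre of the top of the round white zero button (34 mm in diameter) that is pressed straight down. It stands in a black housing on a grey box 90 x 90 mm and 30 mm high, fixed to the counter to the left of the gauge.
- spacer: Loose steel spacer ring, 40 mm in diameter, 30 mm high, near the gauge. Origin: centre of its underside. To be left alone.
- hex_nut: Loose silver hex nut, 36 mm across flats, 19 mm high, near the gauge. Origin: centre of its underside. To be left alone.
- bolt_cap: Loose yellow polymer bolt cap, 52 mm in diameter, 45 mm high, beyond the zero button's box. Origin: centre of its underside. To be left alone.
- wrench_head: Loose chrome torque wrench head lying flat to the right of the gauge, square drive up: round head 42 mm in diameter, its square drive reaching to 40 mm, with a shank reaching 90 mm from the head's centre along its -x. Origin: under the centre of the round head. To be left alone.
Not all that is in view belongs to the job. What is shaped like the part that bears zero but yellow is not meant.

How it is judged:
On the way, in this order (a step that is already met when the one before it is completed fails the run):
1. the pointer stands on the long mark (horizontal distance between pointer_tip and long_mark below 0.005 m and value of joint zero below 0.001 m), for 0.3 s.
2. the zero button is pushed down (value of joint zero above 0.0045 m and horizontal distance between pointer_tip and long_mark below 0.005 m), for 0.05 s.
At the end, for the whole second after the job is handed in: The pointer's tip lies within 5 mm of the middle of the long mark's inner end, the zero button has been pushed down (at least 4.5 of 6 mm) after that and is up again (within 1 mm), and each loose part is within 20 mm of where it lay (all of step 1 and distance of each of spacer, hex_nut, bolt_cap, wrench_head from where it was at the start of the episode below 0.02 m); the robot touches nothing.
It fails at once if the zero button is pushed (over 3 mm) while the pointer is off the long mark (over 5 mm) (value of joint zero above 0.003 m and horizontal distance between pointer_tip and long_mark above 0.005 m).
It fails at once if a loose part is lifted, carried or pushed more than 20 mm (distance of any of spacer, hex_nut, bolt_cap, wrench_head from where it was at the start of the episode above 0.02 m).
It also fails if it takes over 51 s, if anything falls off the work surface, if the arm or the gripper's body presses on something with over 40 N, if the wrist force passes 120 N, or if a joint passes its speed limit or range.

## Working session

There is one attempt and no reset: what is moved stays moved. The work goes in short steps, Python scripts to look and compute and a tool call to move; the robot and the scene stay as the last step left them, time stands still between calls to the robot, and variables do not carry over. Pictures are saved under pics/ and viewed, about 8 in all and at most 12, crops included, and the job is handed in when it is done.

Besides the shell and the picture viewer there is one more tool, called by a JSON object that holds its "fn" and its "kwargs". carry_out: Moves the arm, as the interface text tells. Its arguments: {"type":"object","properties":{"motion":{"type":"array"},"hand":{"type":"number"},"grip_force":{"type":"number"}},"required":["motion"]}

```bash
mkdir -p pics
cat > h.py <<'E'
import numpy as np, cv2
from plant import monitor, snapshot, workorder, finder
def cam(s):
    R=cv2.Rodrigues(np.array(s["rvec"],float))[0]; return R,np.array(s["tvec"],float).ravel()
def unproj(s,u,v,zc):  # depth -> world
    R,t=cam(s); p=np.stack([(u-s["cx"])/s["fx"]*zc,(v-s["cy"])/s["fy"]*zc,zc],-1); return (p-t)@R
def plane(s,u,v,h):  # ray with z=h
    R,t=cam(s); d=np.stack([(np.asarray(u,float)-s["cx"])/s["fx"],(np.asarray(v,float)-s["cy"])/s["fy"],np.ones(np.shape(u))],-1)@R
    c=-t@R; return c+d*((h-c[2])/d[...,2])[...,None]
def proj(s,p):
    R,t=cam(s); q=np.atleast_2d(p)@R.T+t; return np.stack([q[:,0]/q[:,2]*s["fx"]+s["cx"],q[:,1]/q[:,2]*s["fy"]+s["cy"]],-1)
def save(s,n): cv2.imwrite("pics/"+n,s["frame"][:,:,::-1])
E
python3 - <<'E'
from h import *
np.set_printoptions(precision=4,suppress=True)
st=monitor.get_state(); print(st["clock"],st["tool_pos"],st["eef_rot"],st["contact_force"])
for n in ["top","scene"]:
    s=snapshot(n); save(s,n+"0.png")
    print(n, -cam(s)[1]@cam(s)[0], s["fx"])
    for t in ["gauge","ring","post_top","pointer_tip","long_mark","zero","zero_top","spacer","hex_nut","bolt_cap","wrench_head"]:
        try: r=finder.masks_of(s,t)
        except Exception as e: print(t,e); continue
        for d in r[:3]:
            m=d["pixels"]&(s["range_z"]>0); v,u=np.nonzero(m)
            if len(v)==0: continue
            P=unproj(s,u,v,s["range_z"][v,u]); print(t,round(d["p"],2),d["extent"],len(v),np.median(P,0),np.percentile(P[:,2],95))
E
```

```text
0.0 [ 0.2198 -0.5845  0.3019] [ 0.9839  0.1789 -0.0003 -0.0009] [-0.3169  0.1171 -0.4876]
top [0.3107 0.0115 1.215 ] 564.34017613945
gauge 0.66 [334.9, 217.3, 442.8, 323.5] 2123 [ 0.4996 -0.1443  0.0525] 0.060586590361933736
ring 0.81 [377.3, 234.3, 435.4, 282.3] 1653 [ 0.501  -0.1447  0.0537] 0.063895629979339
ring 0.26 [176.7, 205.8, 203.7, 226.6] 436 [0.6051 0.3017 0.035 ] 0.04602296781196644
post_top 0.71 [378.6, 236.9, 434.1, 283.6] 1650 [ 0.5011 -0.1446  0.0537] 0.0640552695825034
pointer_tip 0.55 [375.4, 234.7, 436.4, 283.7] 1711 [ 0.5015 -0.1451  0.0536] 0.06390158490177737
long_mark 0.65 [176.8, 205.7, 204.1, 231.8] 451 [0.6046 0.3027 0.0346] 0.045991939315711425
zero 0.74 [204.9, 261.7, 220.8, 281.0] 215 [0.4856 0.2481 0.0514] 0.05544647285587532
zero 0.71 [215.6, 336.5, 233.9, 355.2] 233 [0.3333 0.2218 0.0518] 0.05556769583927026
zero_top 0.64 [202.3, 262.4, 219.1, 279.4] 171 [0.486  0.2481 0.0521] 0.055447359169742395
zero_top 0.52 [214.7, 338.7, 234.3, 351.3] 202 [0.3338 0.2223 0.0521] 0.05581122911672876
spacer 0.56 [329.3, 287.9, 351.1, 306.4] 181 [ 0.4306 -0.0135  0.0
[... 1122 characters left out ...]
 501.2, 305.0] 255 [0.339  0.2254 0.0505] 0.0528673757855862
zero 0.63 [419.9, 326.0, 444.2, 345.8] 319 [0.4908 0.2512 0.0509] 0.05317929271597032
zero_top 0.66 [483.7, 288.8, 501.9, 301.9] 254 [0.3383 0.2251 0.0505] 0.052868262158610464
zero_top 0.55 [263.6, 192.1, 365.1, 253.0] 3717 [ 0.5103 -0.1167  0.0357] 0.03780804825213341
spacer 0.91 [363.3, 240.8, 380.2, 267.5] 352 [ 0.4365 -0.0031  0.021 ] 0.030659282036975793
hex_nut 0.91 [249.1, 256.5, 266.7, 276.8] 298 [ 0.6585 -0.0747  0.0144] 0.020041152319508128
bolt_cap 0.83 [371.7, 386.3, 405.2, 424.1] 966 [0.6213 0.3171 0.0272] 0.04436135316135004
bolt_cap 0.53 [283.3, 182.6, 334.0, 229.7] 1219 [ 0.5138 -0.1401  0.0532] 0.08116392203230442
```

Run:
```python
import cv2
a=cv2.imread("pics/top0.png")
c=cv2.resize(a[200:330,325:455],None,fx=4.4,fy=4.4,interpolation=cv2.INTER_CUBIC)
b=cv2.imread("pics/top0.png")[190:390,160:260]
b=cv2.resize(b,(220,440)); 
import numpy as np
o=np.zeros((572,800,3),np.uint8);o[:572,:572]=c;o[:440,575:795]=b;cv2.imwrite("pics/t1.png",o)
```

```text
(no output)
```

View pics/t1.png

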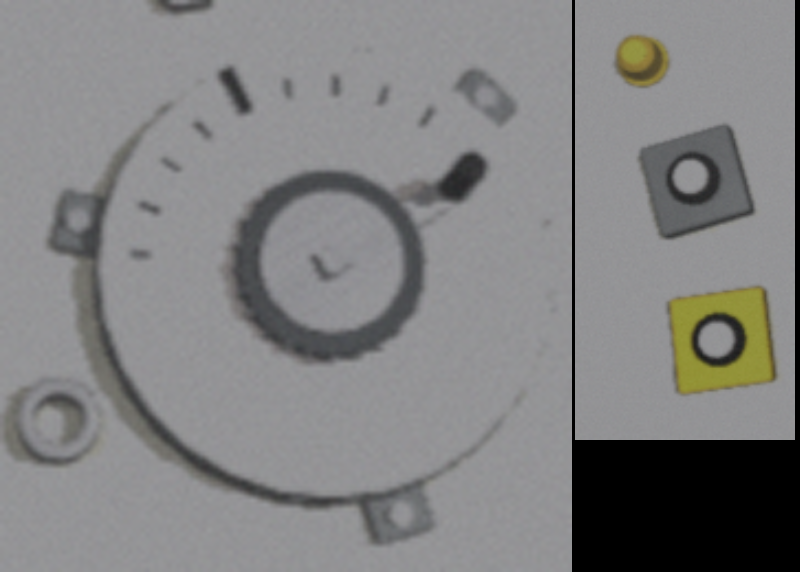

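View pics/scene0.png

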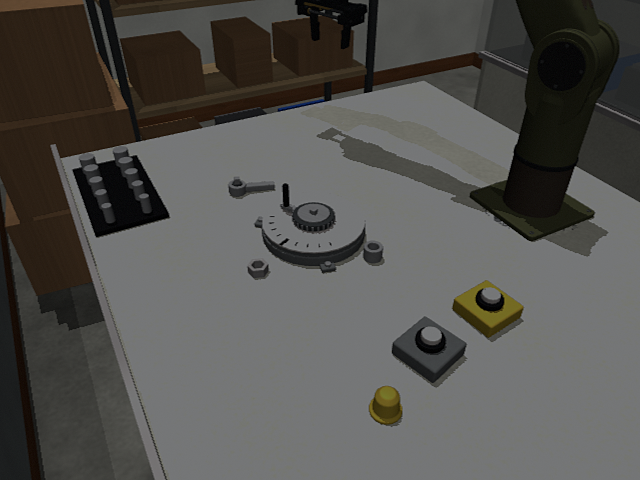

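Top crop: the post's top is near crop (470,163) with its lever at (430,192), the long mark's inner end near (246,110), and the ring's centre near (330,265). The grey box at image (211,271) carries the real zero button; the yellow one is the decoy. The lever has to go counterclockwise by about 1.4 rad.

```bash
cat >> h.py <<'E'
def marks(s,C,h=0.036,draw=None):
    # rectify scale plane: 0.5mm/px, centre C, polar analysis
    n=241; g=(np.arange(n*2)-n)*0.0005
    X,Y=np.meshgrid(C[0]+g,C[1]+g,indexing="ij")
    uv=proj(s,np.stack([X,Y,0*X+h],-1).reshape(-1,3)).reshape(2*n,2*n,2).astype(np.float32)
    return cv2.remap(cv2.cvtColor(s["frame"],cv2.COLOR_RGB2GRAY),uv[...,0],uv[...,1],cv2.INTER_CUBIC),X,Y
E
python3 - <<'E'
from h import *
from scipy.optimize import least_squares
np.set_printoptions(precision=4,suppress=True)
s=snapshot("top")
f=lambda x,y,h: plane(s,325+(x+.5)/4.4-.5,200+(y+.5)/4.4-.5,h)
C=f(330,265,.055);print("ringC",C,"drive",f(328,265,.064))
inn=f(246,110,.037);out=f(228,70,.037);print(inn,out,np.linalg.norm(inn-out))
pt=f(470,163,.101);print("post",pt,np.linalg.norm((pt-C)[:2]))
# dark marks, in the scale plane
C=C[:2]
for it in range(3):
    im,X,Y=marks(s,C,.0365); r=np.hypot(X-C[0],Y-C[1]); a=np.arctan2(Y-C[1],X-C[0])
    m=((im<120)&(r>.078)&(r<.116)&(a>-.75)&(a<2)).astype(np.uint8)
    n,l,stt,cc=cv2.connectedComponentsWithStats(m)
    best=1+np.argmax(stt[1:,4]); M=[]
    for i in range(1,n):
        if stt[i,4]<20: continue
        k=l==i; w=120-im[k].astype(float); P=np.array([(X[k]*w).sum(),(Y[k]*w).sum()])/w.sum(); M.append((stt[i,4],*P,r[k].min(),r[k].max(),np.hypot(*(P-C)),np.arctan2(*(P-C)[::-1])))
    M=np.array(M); print(M)
    break
v,u=np.nonzero(finder.masks_of(s,"bolt_cap")[0]["pixels"])
E
```

```text
ringC [ 0.4978 -0.1428  0.055 ] drive [ 0.4963 -0.1407  0.064 ]
[ 0.5779 -0.1079  0.037 ] [ 0.5981 -0.1     0.037 ] 0.021702970814432676
post [ 0.5361 -0.203   0.101 ] 0.07136433959665764
[[3514.        0.5003   -0.0348    0.1074    0.116     0.1081    1.5469]
 [ 114.        0.5083   -0.054     0.0851    0.0937    0.0894    1.4525]
 [ 152.        0.5309   -0.0595    0.0848    0.095     0.0896    1.1919]
 [ 102.        0.5518   -0.0704    0.0857    0.095     0.0903    0.9292]
 [ 149.        0.5692   -0.086     0.0857    0.0957    0.0913    0.6709]
 [ 133.        0.5729   -0.1957    0.0868    0.0968    0.0919   -0.6135]
 [  25.        0.5707   -0.0583    0.1109    0.1124    0.1116    0.8581]
 [ 869.        0.5883   -0.1031    0.0857    0.111     0.0989    0.4134]
 [  50.        0.5794   -0.0679    0.1097    0.1122    0.1108    0.7424]
 [ 190.        0.5859   -0.2153    0.1111    0.116     0.1142   -0.6887]
 [ 107.        0.5835   -0.1748    0.0873    0.096     0.0915   -0.3568]
 [ 144.        0.5892   -0.152     0.0874    0.0965    0.0919   -0.1008]
 [ 115.        0.5887   -0.1286    0.0875    0.0962    0.092     0.1545]]
```

```bash
cat >> h.py <<'E'
def yaw(st): 
    x=st["eef_rot"]; return 2*np.arctan2(x[1],x[0])
def rows(wps,start=None):
    """waypoints (x,y,z,yaw of tool x) -> rows in tool axes"""
    if start is None:
        st=monitor.get_state(); start=[*st["tool_pos"],yaw(st)]
    p=np.array(start,float); out=[]
    for w in wps:
        w=np.array(w,float); d=w-p; c,s_=np.cos(p[3]),np.sin(p[3]); dy=(d[3]+np.pi)%(2*np.pi)-np.pi
        r=[100*(c*d[0]+s_*d[1]),100*(s_*d[0]-c*d[1]),-100*d[2],0,0,-dy]
        out.append([round(float(v),2) if i<3 else round(float(v),3) for i,v in enumerate(r)]); p=w
    return out
def line(target,n):
    st=monitor.get_state(); a=np.array([*st["tool_pos"],yaw(st)]); t=np.array(target,float)
    t[3]=a[3]+(t[3]-a[3]+np.pi)%(2*np.pi)-np.pi
    return rows([a+(t-a)*(i+1)/n for i in range(n)])
E
python3 - <<'E'
from h import *
for r in line([.536,-.203,.20,-1.02],12): print(r)
E
```

```text
[3.58, -2.05, 0.86, 0.0, 0.0, 0.115]
[3.33, -2.45, 0.86, 0.0, 0.0, 0.115]
[3.02, -2.82, 0.86, 0.0, 0.0, 0.115]
[2.68, -3.14, 0.86, 0.0, 0.0, 0.115]
[2.3, -3.43, 0.86, 0.0, 0.0, 0.115]
[1.89, -3.67, 0.86, 0.0, 0.0, 0.115]
[1.46, -3.86, 0.86, 0.0, 0.0, 0.115]
[1.01, -4.01, 0.86, 0.0, 0.0, 0.115]
[0.54, -4.1, 0.86, 0.0, 0.0, 0.115]
[0.07, -4.13, 0.86, 0.0, 0.0, 0.115]
[-0.41, -4.11, 0.86, 0.0, 0.0, 0.115]
[-0.88, -4.04, 0.86, 0.0, 0.0, 0.115]
```

{"fn": "carry_out", "kwargs": {"motion": [3.6,-2.0,0.9,0,0,0.115,3.3,-2.4,0.9,0,0,0.115,3.0,-2.8,0.9,0,0,0.115,2.7,-3.1,0.9,0,0,0.115,2.3,-3.4,0.9,0,0,0.115,1.9,-3.7,0.9,0,0,0.115,1.5,-3.9,0.9,0,0,0.115,1.0,-4.0,0.9,0,0,0.115], "hand": 5}}

```text
clock: 2.3
tool_pos: [0.4326, -0.3308, 0.2306]
eef_rot: [0.961, -0.278, 0.0, 0.0]
contact_force: [0.3, 0.3, -0.4]
opening: 0.571
```

Run:
```python
from h import *
print(monitor.get_state()["q"])
for r in line([.536,-.203,.20,-1.02],5): print(r)
```

```text
[ 0.49616144  0.69045105  0.11980972  1.89106975 -0.14229295  0.56736778
 -1.42563274]
[0.38, -3.27, 0.61, 0.0, 0.0, 0.091]
[0.08, -3.29, 0.61, 0.0, 0.0, 0.091]
[-0.22, -3.28, 0.61, 0.0, 0.0, 0.091]
[-0.51, -3.25, 0.61, 0.0, 0.0, 0.091]
[-0.81, -3.19, 0.61, 0.0, 0.0, 0.091]
```

{"fn": "carry_out", "kwargs": {"motion": [0.4,-3.3,0.6,0,0,0.09,0.1,-3.3,0.6,0,0,0.09,-0.2,-3.3,0.6,0,0,0.09,-0.5,-3.2,0.6,0,0,0.09,-0.8,-3.2,0.6,0,0,0.09,0,0,0,0,0,0]}}

```text
clock: 3.05
tool_pos: [0.5367, -0.2001, 0.2]
eef_rot: [0.877, -0.481, -0.0, -0.001]
contact_force: [0.1, 0.1, -0.5]
opening: 0.571
```

Run:
```python
from h import *
np.set_printoptions(precision=4,suppress=True)
st=monitor.get_state();print(st["q"],st["tool_pos"],yaw(st))
for r in line([.536,-.203,.20,-1.02],1): print(r)
s=snapshot("scene")
a=s["frame"][110:290,210:410,::-1]; cv2.imwrite("pics/s1.png",cv2.resize(a,None,fx=3,fy=3))
# tall thin post: points above 0.07 near the lever
v,u=np.nonzero(s["range_z"]>0); P=unproj(s,u,v,s["range_z"][v,u])
k=(P[:,2]>.068)&(P[:,2]<.106)&(np.hypot(P[:,0]-.5,P[:,1]+.143)<.1); print(k.sum(),P[k].mean(0),P[k].min(0),P[k].max(0))
```

```text
[ 0.1217  0.7825  0.2703  1.8317 -0.3573  0.5754 -1.9554] [ 0.5367 -0.2001  0.2   ] -1.0038741985638815
[0.21, 0.21, 0.0, 0.0, 0.0, 0.016]
96 [ 0.5378 -0.2     0.0873] [ 0.5285 -0.2121  0.0681] [ 0.5442 -0.1941  0.1028]
```

View pics/s1.png

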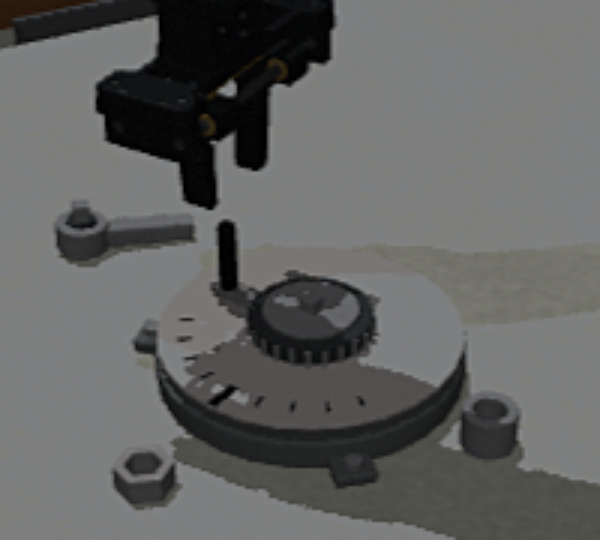

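The view shows the two fingers at crop (200,205) and (255,165) on either side of the post top at crop (226,225), and nothing lies under them. I'll go down and grip the post.

{"fn": "carry_out", "kwargs": {"motion": [0.2,0.2,2.5,0,0,0.016,0,0,2.5,0,0,0,0,0,2.3,0,0,0,0,0,0,0,0,0]}}

```text
clock: 3.6
tool_pos: [0.5324, -0.2076, 0.1268]
eef_rot: [0.871, -0.492, -0.001, 0.001]
contact_force: [-0.2, 0.5, -0.6]
opening: 0.57
```

{"fn": "carry_out", "kwargs": {"motion": [0,0,0,0,0,0,0,0,0,0,0,0,0,0,0,0,0,0,0,0,0,0,0,0], "hand": 1.0, "grip_force": 10}}

```text
clock: 4.1
tool_pos: [0.5353, -0.206, 0.1283]
eef_rot: [0.871, -0.491, 0.001, -0.001]
contact_force: [1.7, 0.6, 2.6]
opening: 0.152
```

Run:
```python
from h import *
st=monitor.get_state(); p=st["tool_pos"]; y=yaw(st); C=np.array([.4997,-.1434])
print(p,y,st["opening"],st["contact_force"])
d=p[:2]-C; r=np.hypot(*d); a0=np.arctan2(d[1],d[0]); print("angle",a0,"r",r)
N=8; A=np.linspace(a0,0.33,N+1)[1:]
for r in rows([[C[0]+.07*np.cos(a),C[1]+.07*np.sin(a),p[2],a] for a in A],[*p,y]): print(r)
```

```text
[ 0.53526077 -0.20602278  0.12832028] -1.0254774610677866 0.15232130909646488 [1.68824874 0.61921109 2.63722047]
angle -1.0543468821876543 r 0.07201514549508257
[-0.27, -1.21, -0.0, 0.0, 0.0, -0.144]
[-0.1, -1.21, -0.0, 0.0, 0.0, -0.173]
[-0.1, -1.21, -0.0, 0.0, 0.0, -0.173]
[-0.1, -1.21, -0.0, 0.0, 0.0, -0.173]
[-0.1, -1.21, -0.0, 0.0, 0.0, -0.173]
[-0.1, -1.21, -0.0, 0.0, 0.0, -0.173]
[-0.1, -1.21, -0.0, 0.0, 0.0, -0.173]
[-0.1, -1.21, -0.0, 0.0, 0.0, -0.173]
```

{"fn": "carry_out", "kwargs": {"motion": [-0.2,-1.2,0,0,0,-0.15,-0.1,-1.2,0,0,0,-0.17,-0.1,-1.2,0,0,0,-0.17,-0.1,-1.2,0,0,0,-0.17,-0.1,-1.2,0,0,0,-0.17,-0.1,-1.2,0,0,0,-0.17,-0.1,-1.2,0,0,0,-0.17,0,0,0,0,0,0]}}

```text
clock: 5.1
tool_pos: [0.5705, -0.1342, 0.1284]
eef_rot: [0.997, 0.072, 0.003, 0.001]
contact_force: [4.9, -0.7, -1.3]
opening: 0.148
```

Run:
```python
from h import *
st=monitor.get_state(); p=st["tool_pos"]; y=yaw(st); C=np.array([.4997,-.1434])
print(p,y,st["opening"],st["contact_force"])
d=p[:2]-C; print("angle",np.arctan2(d[1],d[0]),"r",np.hypot(*d))
s=snapshot("top"); c=snapshot("scene")
a=cv2.resize(s["frame"][190:320,325:455,::-1],(400,400),interpolation=2); b=cv2.resize(c["frame"][130:280,235:385,::-1],(400,400),interpolation=2)
cv2.imwrite("pics/s2.png",np.hstack([a,b]))
```

```text
[ 0.57050767 -0.13417023  0.12839227] 0.14398874821815913 0.14832107628632968 [ 4.93204026 -0.65745506 -1.25257545]
angle 0.1296190953528791 r 0.07140668199350493
```

View pics/s2.png

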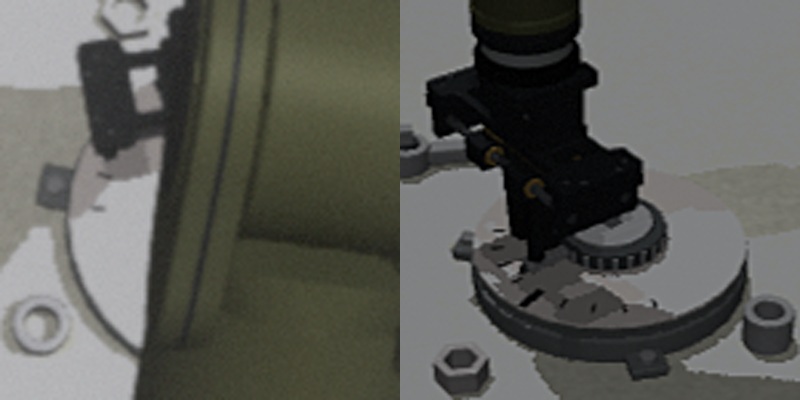

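Right half: the fingers hold the post at crop (535,250), just short of the long mark at crop (530,298). Top view is mostly hidden by the arm. About 0.30 rad remains.

{"fn": "carry_out", "kwargs": {"motion": [-0.1,-0.7,0,0,0,-0.1,-0.1,-0.7,0,0,0,-0.1,0,-0.7,0,0,0,-0.1,0,0,0,0,0,0,0,0,0,0,0,0]}}

```text
clock: 5.82
tool_pos: [0.5639, -0.1135, 0.1284]
eef_rot: [0.976, 0.219, 0.003, 0.0]
contact_force: [6.2, 1.7, -1.0]
opening: 0.154
```

Run:
```python
from h import *
st=monitor.get_state(); p=st["tool_pos"]; y=yaw(st); C=np.array([.4997,-.1434])
print(p,y,st["opening"],st["contact_force"])
d=p[:2]-C; print("angle",np.arctan2(d[1],d[0]),"r",np.hypot(*d))
```

```text
[ 0.56393193 -0.11348719  0.12839393] 0.4420823211807997 0.15413633399861548 [ 6.22735189  1.71574107 -0.95472088]
angle 0.43583308094758655 r 0.07085561119715357
```

{"fn": "carry_out", "kwargs": {"motion": [0,0,0,0,0,0,0,0,0,0,0,0,0,0,0,0,0,0,0,0,-3,0,0,0,0,0,-3,0,0,0,0,0,-3,0,0,0], "hand": 5}}

```text
clock: 6.58
tool_pos: [0.5606, -0.1139, 0.2184]
eef_rot: [0.976, 0.22, -0.001, -0.0]
contact_force: [0.1, 0.3, 1.4]
opening: 0.565
```

Run:
```python
from h import *
print(monitor.get_state()["tool_pos"])
for r in line([.487,.24,.20,.44],7): print(r)
```

```text
[ 0.56060744 -0.11392276  0.21841074]
[1.22, -5.02, 0.26, 0.0, 0.0, 0.0]
[1.22, -5.02, 0.26, 0.0, 0.0, 0.0]
[1.21, -5.02, 0.26, 0.0, 0.0, 0.0]
[1.21, -5.02, 0.26, 0.0, 0.0, 0.0]
[1.21, -5.02, 0.26, 0.0, 0.0, 0.0]
[1.21, -5.02, 0.26, 0.0, 0.0, 0.0]
[1.2, -5.02, 0.26, 0.0, 0.0, 0.0]
```

{"fn": "carry_out", "kwargs": {"motion": [1.2,-5,0.2,0,0,0,1.2,-5,0.2,0,0,0,1.2,-5,0.2,0,0,0,1.2,-5,0.2,0,0,0,1.2,-5,0.3,0,0,0,1.2,-5,0.3,0,0,0,1.2,-5,0.3,0,0,0,0,0,0,0,0,0], "hand": 0}}

```text
clock: 7.58
tool_pos: [0.4846, 0.2438, 0.2004]
eef_rot: [0.975, 0.224, -0.0, -0.002]
contact_force: [-0.6, -0.4, -0.2]
opening: 0.006
```

Run:
```python
from h import *
np.set_printoptions(precision=4,suppress=True)
st=monitor.get_state();print(st["clock"],st["tool_pos"],yaw(st),st["opening"],st["contact_force"])
s=snapshot("top"); c=snapshot("scene")
a=cv2.resize(s["frame"][190:320,325:455,::-1],(400,400),interpolation=2); b=cv2.resize(c["frame"][130:280,235:385,::-1],(400,400),interpolation=2)
cv2.imwrite("pics/s3.png",np.vstack([np.hstack([a,b]),np.hstack([cv2.resize(s["frame"][220:320,160:360,::-1],(400,200)),cv2.resize(c["frame"][250:400,340:640,::-1],(400,200))])]))
```

```text
7.575 [0.4846 0.2438 0.2004] 0.4523614609737723 0.005772785774629103 [-0.5709 -0.4361 -0.182 ]
```

View pics/s3.png

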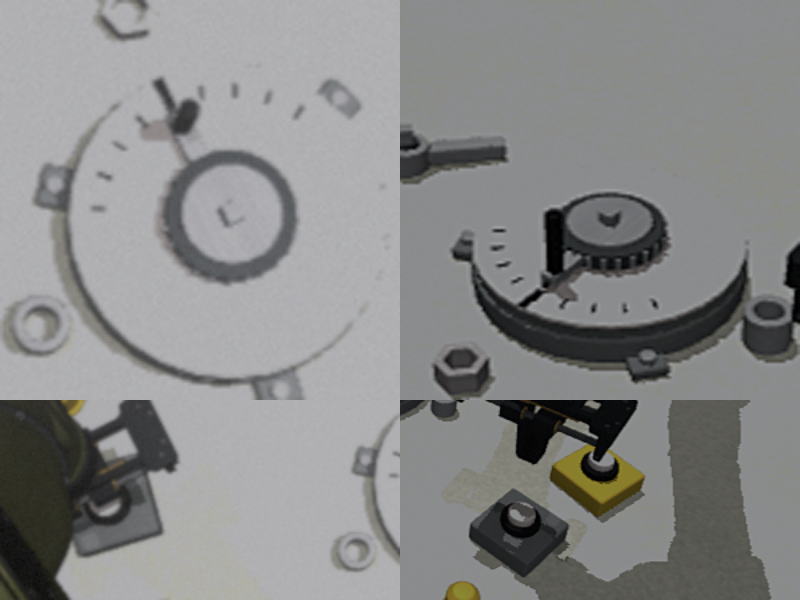

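Top half: the pointer lies along the inner end of the long mark (left crop (170,95), right crop (540,290)) and the post stands at left crop (187,110). Below, the closed fingers hover near the grey box's button. I'll put a number on the pointer angle.

Run:
```python
from h import *
np.set_printoptions(precision=4,suppress=True)
C=np.array([.4997,-.1434]); o=[]
st=monitor.get_state()
for n in ["top","scene"]:
    s=snapshot(n)
    g=np.arange(.04,.115,.00025); A=np.arange(.0,.85,.0025)
    h=.0365 
    for h in (.0365,.043):
        R,T=np.meshgrid(g,A,indexing="ij")
        uv=proj(s,np.stack([C[0]+R*np.cos(T),C[1]+R*np.sin(T),0*R+h],-1).reshape(-1,3)).reshape(*R.shape,2).astype(np.float32)
        im=cv2.remap(s["frame"],uv[...,0],uv[...,1],cv2.INTER_LINEAR)[::-1,::-1,::-1]
        im=np.ascontiguousarray(im)
        x=int((.85-.427)/.0025); y=int((.115-.085)/.00025); cv2.line(im,(x,0),(x,12),(0,0,255),1); cv2.line(im,(0,y),(15,y),(0,0,255),1)
        gr=im.mean(2)
        for lo,hi in ((.098,.107),(.087,.094),(.079,.084)):
            rr=gr[int((.115-hi)/.00025):int((.115-lo)/.00025)].mean(0); w=np.clip(np.median(rr)-25-rr,0,None); k=np.zeros_like(w);k[x-50:x+50]=1;w=w*k
            print(n,h,lo,.85-(w*np.arange(len(w))).sum()/max(w.sum(),1e-6)*.0025,w.max())
        o.append(cv2.resize(im,(400,290)))
    z=finder.masks_of(s,"zero")
    for d in z[:2]:
        v,u=np.nonzero(d["pixels"]&(s["range_z"]>0)); P=unproj(s,u,v,s["range_z"][v,u]); k=P[:,2]>.048; print("zero",d["p"],P[k].mean(0),np.percentile(P[k],[5,95],0))
cv2.imwrite("pics/s4.png",np.vstack([np.hstack(o[:2]),np.hstack(o[2:])]))
```

```text
top 0.0365 0.098 0.4303563422591902 82.25925925925924
top 0.0365 0.087 0.4286108341919685 72.42261904761905
top 0.0365 0.079 0.3694647997540593 53.133333333333326
top 0.043 0.098 0.44246020724658114 79.49999999999999
top 0.043 0.087 0.4418238870103587 75.82738095238095
top 0.043 0.079 0.37452493870825126 53.6
zero 0.67 [0.4785 0.248  0.0522] [[0.4718 0.2355 0.0487]
 [0.4855 0.2606 0.0555]]
zero 0.61 [0.3333 0.2226 0.0521] [[0.3196 0.2094 0.0488]
 [0.3475 0.2354 0.0556]]
scene 0.0365 0.098 0.421226015872672 110.02777777777777
scene 0.0365 0.087 0.4203808346307659 102.59523809523807
scene 0.0365 0.079 0.4343121536411039 57.16666666666666
scene 0.043 0.098 0.4790507054790441 112.32407407407409
scene 0.043 0.087 0.49669562957814906 32.88690476190478
scene 0.043 0.079 0.4615782720038688 81.14166666666664
zero 0.8 [0.4896 0.2499 0.0512] [[0.4762 0.2362 0.049 ]
 [0.5022 0.2633 0.0529]]
zero 0.63 [0.336  0.2273 0.051 ] [[0.3224 0.217  0.0487]
 [0.3504 0.2373 0.0531]]
```

View pics/s4.png

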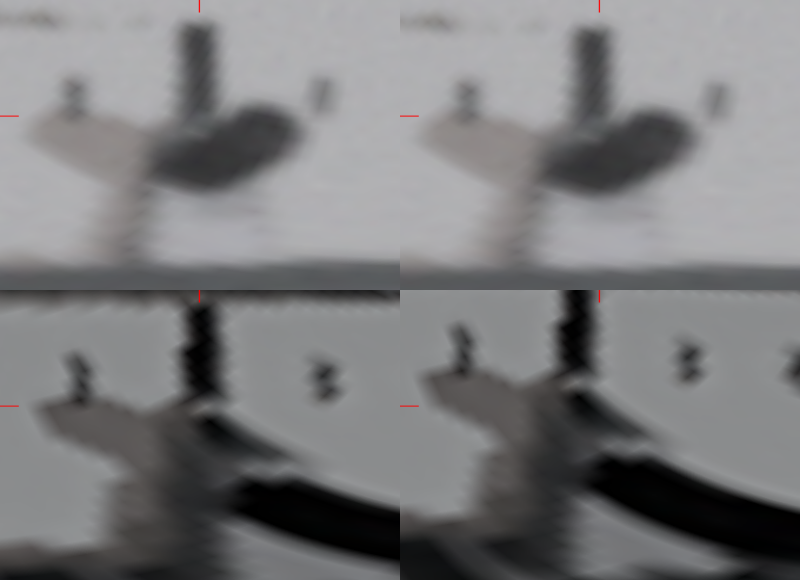

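Run:
```python
from h import *
from scipy.ndimage import gaussian_filter
np.set_printoptions(precision=4,suppress=True)
C=np.array([.4997,-.1434]); t=np.linspace(0,2*np.pi,24)
for n,am in (("top",.4295),("scene",.421)):
    s=snapshot(n); gr=s["frame"].mean(2); best=[]
    K=6
    u0,v0=(proj(s,[*(C+.07*np.array([.91,.414])),.075])[0]-20).astype(int)
    I=cv2.resize(gr[v0:v0+45,u0:u0+45].astype(np.float32),None,fx=K,fy=K,interpolation=1)
    for dx in np.arange(-.009,.0091,.0005):
        for dy in np.arange(-.009,.0091,.0005):
            p=C+.07*np.array([np.cos(am),np.sin(am)])+[dx,dy]
            def mk(r,z0,z1):
                pts=np.array([[p[0]+r*np.cos(a),p[1]+r*np.sin(a),z] for a in t for z in (z0,z1)])
                q=((proj(s,pts)-[u0,v0]+.5)*K).astype(np.int32); m=np.zeros(I.shape,np.uint8); cv2.fillConvexPoly(m,cv2.convexHull(q),1); return m>0
            a=mk(.0068,.055,.101); b=mk(.0095,.055,.103)&~mk(.0075,.055,.1015)
            best.append((I[b].mean()-I[a].mean(),*p))
    best=sorted(best)[::-1][:8]; p=np.mean([b[1:] for b in best],0); e=np.array([np.cos(am),np.sin(am)])
    print(n,best[0],p,"radial",(p-C)@e,"tangential mm",((p-C)@[-e[1],e[0]])*1000)
```

```text
top (np.float32(65.110146), np.float64(0.5613421850012689), np.float64(-0.11225086127748772)) [ 0.562  -0.1128] radial 0.06937451005295747 tangential mm 1.936333474933708
scene (np.float32(85.4041), np.float64(0.5650876506367944), np.float64(-0.11129286634227557)) [ 0.565  -0.1114] radial 0.07265975059391462 tangential mm 2.5754141469229825
```

Run:
```python
import numpy as np
from scipy.optimize import least_squares
M=np.array([[.5083,-.054],[.5309,-.0595],[.5518,-.0704],[.5692,-.086],[.5729,-.1957],[.5835,-.1748],[.5892,-.152],[.5887,-.1286]]); L=np.array([.5883,-.1031])
k=np.array([4,3,2,1,-4,-3,-2,-1])*np.radians(15)
f=lambda x:np.r_[(M-x[:2]-.001*x[3]*1000*np.c_[np.cos(x[2]+k),np.sin(x[2]+k)]).ravel()]
for fix in (1,0):
    g=(lambda x:f(np.r_[x[:3],.09])) if fix else f
    r=least_squares(g,[.5,-.143,.427,.09],x_scale=[.01,.01,.1,.01]); x=r.x; d=L-x[:2]
    print(fix,x,np.sqrt(np.mean(r.fun**2)),"long mark angle",np.arctan2(d[1],d[0]),np.hypot(*d))
    e=np.array([np.cos(x[2]),np.sin(x[2])])
    for p in ([.562,-.1128],[.5613,-.1123],[.5639,-.1135]): d=np.array(p)-x[:2]; print(d@e,d@[-e[1],e[0]])
```

```text
1 [ 0.49960816 -0.1435201   0.42823044  0.09      ] 0.00019371393221417955 long mark angle 0.4276140559938771 0.09746807731699587
0.0695148577962601 0.00203719472998967
0.0690856972370612 0.0027827289105797678
0.07095260842129449 0.0006114061270709715
0 [ 0.49970041 -0.14347799  0.42823049  0.08986654] 0.00018373871263868862 long mark angle 0.42761345539511764 0.09736667671641869
0.0694134572732985 0.0020371955367875882
0.06898429674865206 0.0027827297372675103
0.07085120783225346 0.0006114068672350661
```

Run:
```python
from h import *
C=np.array([.4997,-.1434]); o=[]
for n,am,dr in (("top",.4295,0),("scene",.421,.0)):
    s=snapshot(n); K=13
    e=np.array([np.cos(am),np.sin(am)]); u0,v0=(proj(s,[*(C+.085*e),.043])[0]-15).astype(int)
    I=cv2.resize(s["frame"][v0:v0+30,u0:u0+30,::-1],None,fx=K,fy=K,interpolation=0)
    J=I.copy()
    for da,col in ((0,(0,0,255)),(.035,(0,220,0))):
        a=am+da; q=np.array([np.cos(a),np.sin(a)]); w=np.array([-q[1],q[0]])
        box=[[*(C+r*q+t*w),.043] for r,t in ((.077,-.002),(.085,-.002),(.085,.002),(.077,.002))]
        uv=((proj(s,box)-[u0,v0]+.5)*K).astype(np.int32); cv2.polylines(J,[uv],True,col,1)
    o.append(np.hstack([I,J]))
cv2.imwrite("pics/s5.png",cv2.resize(np.vstack(o),(590,590)) if 0 else np.vstack(o)[:, :])
import os
im=cv2.imread("pics/s5.png"); print(im.shape); cv2.imwrite("pics/s5.png",cv2.resize(im,(600,600),interpolation=cv2.INTER_AREA))
```

```text
(780, 780, 3)
```

View pics/s5.png

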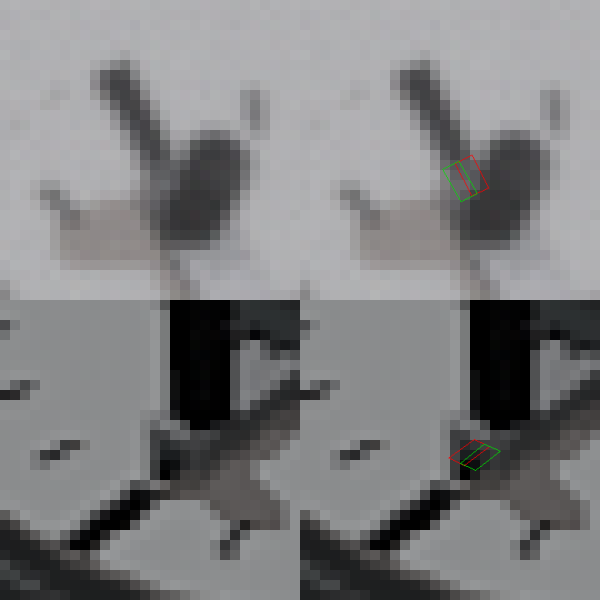

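Top-left panel: the post base and lever sit slightly counterclockwise (left) of the long mark's line. Both cameras put this at about 2 to 2.5 mm at the post, or roughly 3 mm at the pointer tip. That is within the limit but with little to spare, so I'll grip the post again and move it back about 2 mm.

Run:
```python
from h import *
st=monitor.get_state();print(st["clock"],st["tool_pos"],yaw(st))
for r in line([.563,-.1135,.20,.44],7): print(r)
```

```text
8.075 [0.48711086 0.23746631 0.20077179] 0.4424211032976257
[-1.17, 5.0, 0.01, 0.0, 0.0, 0.0]
[-1.17, 5.0, 0.01, 0.0, 0.0, 0.0]
[-1.16, 5.0, 0.01, 0.0, 0.0, 0.0]
[-1.16, 5.0, 0.01, 0.0, 0.0, 0.0]
[-1.16, 5.0, 0.01, 0.0, 0.0, 0.0]
[-1.16, 5.0, 0.01, 0.0, 0.0, 0.0]
[-1.16, 5.0, 0.01, 0.0, 0.0, 0.0]
```

{"fn": "carry_out", "kwargs": {"motion": [-1.2,5,0,0,0,0,-1.2,5,0,0,0,0,-1.2,5,0,0,0,0,-1.2,5,0,0,0,0,-1.2,5,0,0,0,0,-1.1,5,0,0,0,0,-1.1,5,0,0,0,0,0,0,0,0,0,0], "hand": 5}}

```text
clock: 9.07
tool_pos: [0.5631, -0.1196, 0.2007]
eef_rot: [0.977, 0.215, 0.0, 0.002]
contact_force: [-0.7, 0.1, 0.1]
opening: 0.568
```

{"fn": "carry_out", "kwargs": {"motion": [0,0,0,0,0,0,0,0,2.5,0,0,0,0,0,2.5,0,0,0,0,0,2.3,0,0,0,0,0,0,0,0,0]}}

```text
clock: 9.7
tool_pos: [0.5619, -0.1106, 0.1264]
eef_rot: [0.975, 0.222, -0.002, -0.001]
contact_force: [-0.3, 0.1, 0.1]
opening: 0.566
```

{"fn": "carry_out", "kwargs": {"motion": [0,0,0,0,0,0,0,0,0,0,0,0,0,0,0,0,0,0,0,0,0,0,0,0], "hand": 1}}

```text
clock: 10.2
tool_pos: [0.5634, -0.1133, 0.1282]
eef_rot: [0.976, 0.22, 0.001, 0.0]
contact_force: [-0.6, 0.5, 2.2]
opening: 0.154
```

```bash
cat >> h.py <<'E'
def rt():
    st=monitor.get_state(); C=np.array([.4996,-.1435]); a=.4282; e=np.array([np.cos(a),np.sin(a)]); d=np.array(st["tool_pos"])[:2]-C
    print(st["clock"],st["tool_pos"],"yaw",yaw(st),"rad",d@e,"tan mm",1000*(d@[-e[1],e[0]]),st["contact_force"],st["opening"])
E
python3 -c "
from h import *
rt()"
```

```text
10.2 [ 0.56343205 -0.11330822  0.12820175] yaw 0.4436144868497098 rad 0.07060560618995222 tan mm 0.960665362055771 [-0.610725    0.54704903  2.20568094] 0.15355645668693327
```

{"fn": "carry_out", "kwargs": {"motion": [0,0.2,0,0,0,0.03,0,0,0,0,0,0,0,0,0,0,0,0]}}

```text
clock: 10.58
tool_pos: [0.564, -0.1145, 0.1281]
eef_rot: [0.979, 0.205, 0.0, -0.0]
contact_force: [-0.6, 1.3, 5.7]
opening: 0.154
```

```bash
python3 -c "
from h import *
rt()"
```

```text
10.575 [ 0.56402764 -0.11449746  0.12814696] yaw 0.413882569780306 rad 0.07065360800426745 tan mm -0.3685081695874987 [-0.55004792  1.32600754  5.67260141] 0.15415961634035946
```

{"fn": "carry_out", "kwargs": {"motion": [0,0.06,0,0,0,0,0,0,0,0,0,0,0,0,0,0,0,0]}}

```text
clock: 10.95
tool_pos: [0.5642, -0.1148, 0.1282]
eef_rot: [0.979, 0.205, 0.0, -0.0]
contact_force: [-1.6, 1.8, 5.4]
opening: 0.157
```

{"fn": "carry_out", "kwargs": {"motion": [0,0,0,0,0,0,0,0,0,0,0,0,0,0,0,0,0,0,0,0,-3,0,0,0,0,0,-3,0,0,0,0,0,-1.5,0,0,0], "hand": 5}}

```text
clock: 11.7
tool_pos: [0.5647, -0.1156, 0.204]
eef_rot: [0.979, 0.205, 0.001, 0.0]
contact_force: [-0.8, 0.3, -0.2]
opening: 0.569
```

Run:
```python
from h import *
rt()
for r in line([.487,.249,.20,.44],7): print(r)
```

```text
11.7 [ 0.56467254 -0.11561398  0.20404761] yaw 0.41352203171197555 rad 0.07077666651186748 tan mm -1.652013936729193 [-0.7560994   0.25846411 -0.20589573] 0.5685890218938928
[1.08, -5.22, 0.06, 0.0, 0.0, -0.004]
[1.1, -5.21, 0.06, 0.0, 0.0, -0.004]
[1.12, -5.21, 0.06, 0.0, 0.0, -0.004]
[1.14, -5.2, 0.06, 0.0, 0.0, -0.004]
[1.16, -5.2, 0.06, 0.0, 0.0, -0.004]
[1.18, -5.19, 0.06, 0.0, 0.0, -0.004]
[1.2, -5.19, 0.06, 0.0, 0.0, -0.004]
```

{"fn": "carry_out", "kwargs": {"motion": [1.1,-5.2,0,0,0,0,1.1,-5.2,0,0,0,0,1.1,-5.2,0,0,0,0,1.1,-5.2,0,0,0,0,1.2,-5.2,0,0,0,0,1.2,-5.2,0,0,0,0,1.2,-5.2,0,0,0,0,0,0,0,0,0,0], "hand": 0}}

```text
clock: 12.7
tool_pos: [0.4891, 0.2562, 0.2022]
eef_rot: [0.978, 0.21, -0.0, -0.002]
contact_force: [0.1, 0.5, 0.1]
opening: 0.005
```

{"fn": "carry_out", "kwargs": {"motion": [0,0,0,0,0,0,0,0,0,0,0,0,0,0,0,0,0,0]}}

```text
clock: 13.08
tool_pos: [0.4915, 0.2485, 0.2027]
eef_rot: [0.979, 0.204, -0.0, 0.0]
contact_force: [-0.1, 1.0, -0.2]
opening: 0.009
```

Run:
```python
from h import *
rt()
np.set_printoptions(precision=4,suppress=True)
C=np.array([.4996,-.1435]); t=np.linspace(0,2*np.pi,24); o=[]
for n,am in (("top",.4295),("scene",.421)):
    s=snapshot(n); gr=s["frame"].mean(2); best=[]
    K=6
    u0,v0=(proj(s,[*(C+.07*np.array([.91,.414])),.075])[0]-20).astype(int)
    o.append(cv2.resize(s["frame"][v0-5:v0+45,u0-10:u0+40,::-1],(400,400),interpolation=0))
    I=cv2.resize(gr[v0:v0+45,u0:u0+45].astype(np.float32),None,fx=K,fy=K,interpolation=1)
    for dx in np.arange(-.009,.0091,.0005):
        for dy in np.arange(-.009,.0091,.0005):
            p=C+.07*np.array([np.cos(am),np.sin(am)])+[dx,dy]
            def mk(r,z0,z1):
                pts=np.array([[p[0]+r*np.cos(a),p[1]+r*np.sin(a),z] for a in t for z in (z0,z1)])
                q=((proj(s,pts)-[u0,v0]+.5)*K).astype(np.int32); m=np.zeros(I.shape,np.uint8); cv2.fillConvexPoly(m,cv2.convexHull(q),1); return m>0
            a=mk(.0068,.055,.101); b=mk(.0095,.055,.103)&~mk(.0075,.055,.1015)
            best.append((I[b].mean()-I[a].mean(),*p))
    best=sorted(best)[::-1][:8]; p=np.mean([b[1:] for b in best],0); e=np.array([np.cos(am),np.sin(am)])
    print(n,best[0],p,"radial",(p-C)@e,"tangential mm",((p-C)@[-e[1],e[0]])*1000)
cv2.imwrite("pics/s6.png",np.vstack([np.hstack(o),cv2.resize(s["frame"][250:400,340:640,::-1],(800,200))]))
for r in line([.487,.249,.14,.44],1): print(r)
```

```text
13.075 [0.49151724 0.24854786 0.2026587 ] yaw 0.41140856821716304 rad 0.15543859195764562 tan mm 360.00791649102723 [-0.14665178  1.04815968 -0.19820984] 0.0090850508900785
top (np.float32(65.76041), np.float64(0.5622421850012689), np.float64(-0.11335086127748771)) [ 0.5622 -0.1135] radial 0.06937234076640279 tangential mm 1.1811462172314444
scene (np.float32(84.13778), np.float64(0.5659876506367945), np.float64(-0.11239286634227556)) [ 0.5656 -0.1124] radial 0.07296112988210712 tangential mm 1.4132709652760647
[-0.41, -0.16, 6.27, 0.0, 0.0, -0.028]
```

View pics/s6.png

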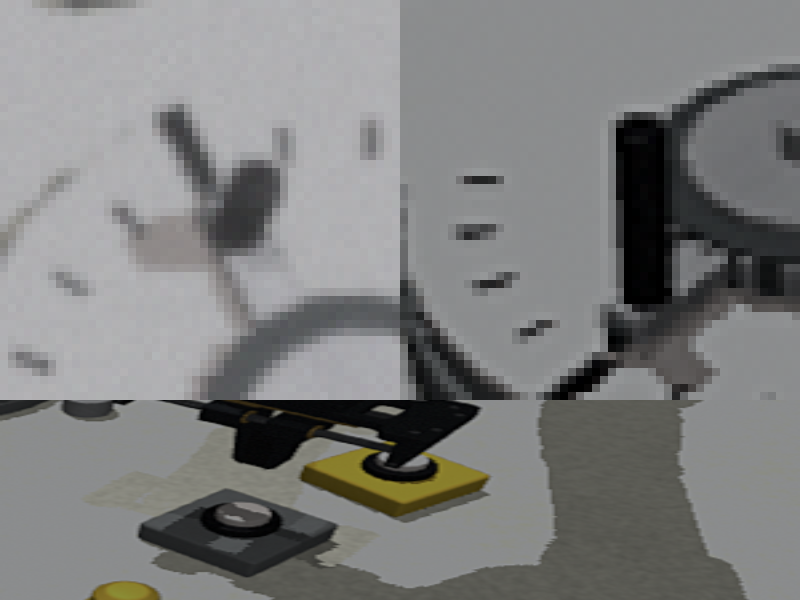

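The post now reads about +1.3 mm by the cameras and about −0.7 mm by the arm, so the pointer is on the mark. Bottom: the closed fingers are above the grey box's button. Now I'll press it.

{"fn": "carry_out", "kwargs": {"motion": [-0.4,-0.1,3,0,0,0,0,0,3,0,0,0,0,0,1.5,0,0,0,0,0,0.4,0,0,0,0,0,0,0,0,0]}}

```text
clock: 13.8
tool_pos: [0.4874, 0.2494, 0.1241]
eef_rot: [0.979, 0.205, 0.0, -0.0]
contact_force: [0.0, -0.2, -0.2]
opening: 0.003
```

Fingertips at z = 0.060, no contact yet.

{"fn": "carry_out", "kwargs": {"motion": [0,0,0.4,0,0,0,0,0,0.3,0,0,0,0,0,0.2,0,0,0,0,0,0.1,0,0,0,0,0,0,0,0,0]}}

```text
clock: 14.42
tool_pos: [0.4872, 0.2495, 0.1139]
eef_rot: [0.979, 0.205, 0.0, -0.0]
contact_force: [0.0, -0.8, 3.1]
opening: 0.003
```

{"fn": "carry_out", "kwargs": {"motion": [0,0,0.2,0,0,0,0,0,0.1,0,0,0,0,0,0,0,0,0]}}

```text
clock: 14.8
tool_pos: [0.4872, 0.2495, 0.1108]
eef_rot: [0.979, 0.205, 0.0, -0.0]
contact_force: [0.2, 0.1, 4.6]
opening: 0.007
```

{"fn": "carry_out", "kwargs": {"motion": [0,0,0.2,0,0,0,0,0,0,0,0,0,0,0,0,0,0,0]}}

```text
clock: 15.18
tool_pos: [0.4872, 0.2495, 0.1103]
eef_rot: [0.979, 0.205, 0.001, -0.0]
contact_force: [-2.5, -1.0, 17.8]
opening: 0.007
```

Hard stop just after 4.6 N, which matches the stated 5 N for fully down. Lifting off.

{"fn": "carry_out", "kwargs": {"motion": [0,0,-1,0,0,0,0,0,-3,0,0,0,0,0,-5,0,0,0,-4,-2,-3,0,0,0,-5,-2,0,0,0,0,-5,-2,0,0,0,0,0,0,0,0,0,0,0,0,0,0,0,0]}}

```text
clock: 16.18
tool_pos: [0.3352, 0.2483, 0.2287]
eef_rot: [0.979, 0.206, 0.0, -0.0]
contact_force: [0.1, 0.5, 0.2]
opening: 0.004
```

Run:
```python
from h import *
rt(); np.set_printoptions(precision=4,suppress=True)
s=snapshot("top"); c=snapshot("scene")
for n,x in (("top",s),("scene",c)):
  for t in ["zero","spacer","hex_nut","bolt_cap","wrench_head"]:
    for d in finder.masks_of(x,t)[:2]:
        v,u=np.nonzero(d["pixels"]&(x["range_z"]>0))
        if len(v): P=unproj(x,u,v,x["range_z"][v,u]); print(n,t,round(d["p"],2),np.median(P,0),np.percentile(P[:,2],95))
a=cv2.resize(s["frame"][190:320,325:455,::-1],(400,400),interpolation=2); b=cv2.resize(c["frame"][130:280,235:385,::-1],(400,400),interpolation=2)
cv2.imwrite("pics/s7.png",np.vstack([np.hstack([a,b]),np.hstack([cv2.resize(s["frame"][220:320,160:360,::-1],(400,200)),cv2.resize(c["frame"][250:400,340:640,::-1],(400,200))])]))
```

```text
16.175 [0.33522054 0.24828532 0.22869954] yaw 0.4140079824341115 rad 0.013144180220995394 tan mm 424.66877656989305 [0.13446285 0.47544474 0.15813212] 0.0040704943210638144
top zero 0.47 [0.486  0.2483 0.0515] 0.05525435211567428
top spacer 0.52 [ 0.4319 -0.0127  0.0296] 0.03361339275566619
top hex_nut 0.61 [ 0.492  -0.1433  0.0361] 0.040091243907074255
top hex_nut 0.54 [ 0.6531 -0.0815  0.0175] 0.0214682384361278
top bolt_cap 0.65 [ 0.5012 -0.1374  0.0538] 0.06439034149699649
top bolt_cap 0.63 [0.605  0.3025 0.0346] 0.04603626999875892
top wrench_head 0.9 [ 0.5668 -0.3619  0.0209] 0.03971377220374048
scene zero 0.67 [0.3389 0.2257 0.0501] 0.05281508295570109
scene zero 0.57 [0.4911 0.2519 0.0509] 0.052804416400965414
scene spacer 0.6 [ 0.4369 -0.0046  0.0225] 0.030543370120000725
scene hex_nut 0.71 [ 0.6603 -0.0788  0.0139] 0.02021022782827501
scene wrench_head 0.67 [ 0.5726 -0.3582  0.0169] 0.035482280493084654
```

View pics/s7.png

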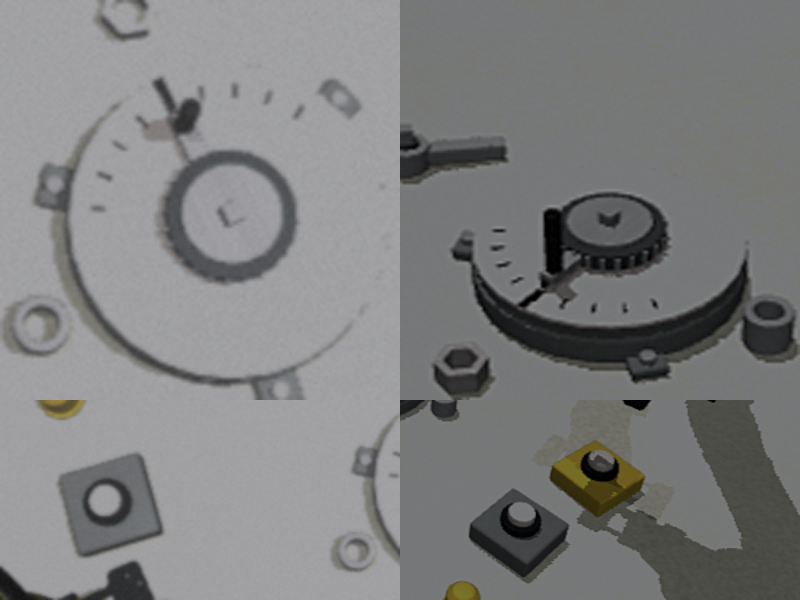

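The pointer lies on the long mark (left crop (170,95)), the button is back at its starting height, the loose parts are in place, and the arm is clear of everything.

```bash
python3 -c "
from h import *
print(workorder.finish_job())"
```

```text
the job is handed in; nothing more can be done
None
```

The pointer stands on the long mark and the zero button on the grey box has been pressed down and has come back up. I handed the job in with the clock at about 16 s, and no verdict was reported.

- **Lever:** I gripped the post and swung it about 1.45 rad counterclockwise. After the first look I moved it back about 1.5–2 mm to centre it better.
- **Button:** I pressed until a hard stop. The force read 4.6 N just before the stop and 17.8 N at it, which fits fully down.

**Last checks**
- **Pointer:** The two methods disagreed slightly. Just before the press, the cameras put the post 1.2–1.4 mm counterclockwise of the mark's line (about 1.6 mm at the tip). The arm's own position put it about 0.7 mm clockwise. Both are within 5 mm, and the last picture still showed the pointer on the mark.
- **Button:** It reads the same height as at the start.
- **Loose parts:** All four lie where they were, within a few mm, which is the networks' scatter. The scene view did not find the bolt cap, and some low-confidence hits were false (the gauge taken for the hex nut and the bolt cap).
- **Arm:** It is clear of everything, with no contact force.

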